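# Power up a control box in order and hold its start button

### The arm

A 6-joint arm with a two-finger parallel gripper is mounted at the origin on a cart in front of the work surface, level with it; the furniture and walls round the work are solid. World frame = base frame: x ahead of the robot, y to its left, z up, the work surface at z = 0. Lengths are in mm, angles in rad, forces in N, time in s.
With the tool pointing down it reaches from about 350 to 875 mm from the base axis. Payload 4.2 kg.
Tool frame: the origin (TCP) lies between the finger pads; the fingertips stand 14 mm ahead of it and the grasp point (between the pads) lies 5 mm behind it; z points along the fingers, y is the line along which they close (so a half turn about z gives the same grasp; the last joint's range is limited). The gripper opens to 85 mm and grips with 20 to 120 N. Pads are 22 mm wide; open, the fingers measure 114 mm over their backs; the gripper's body (76 mm by 85 mm) begins 54 mm behind the grasp point. The pads swing forward as they close: fully open they stand 13 mm farther back than shut.
Start: joints at [0.259, 0.385, 0.008, 0, -1.194, -0.259], TCP at [624.979, 0.025, 245.312] pointing down, gripper open.
Joint ranges: [-3.14, 3.14], [-1.21, 2.06], [-1.07, 1.41], [-3.16, 2.05], [-2.99, -0.16], [-3.1, 3.1]. Speed limits (rad/s): [2.79, 2.79, 3.14, 3.14, 3.14, 3.14].

### API

Orientations are given as a unit quaternion [x, y, z, w].
In Python, from bench import * gives the robot as it stands.
- The arm moves only by the tool carry_out, never from a script. Its argument "motion" is a list of rows, each a list of 7 numbers: the turn, a rotation vector about the tool's x, y, z in rad, then the shift along the tool's x, y, z in mm, then the opening, from -1 (shut) to 1 (fully open), so that 0 is half open. A call has 1 to 5 rows; each row is the pose to reach, as a shift and turn from the pose commanded when the call began, along the tool's axes at that moment; what a row does not reach only later rows make up. A row lasts 1/8 s, in which the tool goes at most 62.5 mm and 10.7 degrees, less where a joint would pass 70% of its speed; a pose out of reach is approached as far as the arm can. A call with a gripper value outside its range is refused whole. The fingers move at their own pace and stop on an object; the grip force is fixed at half the most. Time passes only in rows, so rows that repeat a pose let the fingers close. It gives the time, the measured TCP pose, the force, the opening and the grip force at its end, in the units of the state.
- read_state(): the state, without advancing time (a new reading comes with each control period).
- get_image(name): name is "scene" or "side" or "wrist"; returns a dict with "color" (480x640x3 uint8, blue, green, red), "mtx" (3x3 intrinsics, pixels), "k1" (the pictures are not rectified: a ray, as slopes to the right and down, at radius r is drawn at 1 + k1 r^2 times it, then the intrinsics apply), "position" and "orientation" of the camera in the world. Camera axes: x right, y down, z forward; pixel columns grow to the right and rows downward; lengths in mm; the calibration is good to about 2 mm. A picture is of the moment at which its call begins. There is no depth.
- job_done(): hands the job in; it is judged then, once.
The state is a dict: "clock": time; "joints": joint angles; "joint_vel": joint speeds; "joint_efforts": joint torques, N m; "position": TCP position; "ee_rot": TCP orientation; "contact_force": force on the tool from outside, world axes, zero at the start; "wrist_torque": the same for the moment, N m; "gripper_width": finger opening in mm; "grasp_force": force on a finger pad.
Only numpy, scipy, OpenCV 4.12 (cv2) and the standard library are available. Lean on these libraries where they do the work, as an engineer would, in place of code of your own. Each camera call takes 0.05 s, during which the arm holds its last target. There are 200 camera calls.

### The job

Power up the grey control box with your closed fingertips: first press the raised far half of the yellow rocker switch fully down so that it stays on, then the same on the blue rocker, and last press the green button fully in and keep it held in. The program finishes while still holding the green button in. Never press the red button, keep strictly to the order, and do not shift or pick up any of the loose things about the box.

Things in the scene. Friction and masses are not known exactly. Their poses are not given: they have to be found in the camera images.
- control_box: grey steel control box, 160 (x) x 280 (y) mm, bolted down, with a flat aluminium lid whose upper face is 55 mm above the table. Origin at the centre of its underside; x points away from the robot across the box, y along its length to the left. Its four controls stand in one row along its middle (the line x = 0), 65 mm apart, in an order that changes; all are turned as the box is
- yellow_rocker: yellow rocker switch: a fixed black bezel 75 x 48 mm, its top 8 mm above the lid, round a V-shaped yellow paddle 60 mm long (box x) and 34 mm wide. Origin on the lid at the middle of the switch; x points away from the robot, as the box's; the paddle's pivot line runs along y, with the crease of the V 10 mm above the lid.
- yellow_rocker_paddle (a joint): angle of the yellow paddle, rad: 0 = off (the far half, away from the robot, stands up about 9 mm at its end and the near half lies level), 0.30 = fully on (the far half pressed down level, its face 10 mm above the lid, and the near half standing up). It stays where it is left; about 2 to 3 N pressed straight down in the middle of the far half turns it. Starts at 0 to 0.03.
- yellow_rocker_press (a point): middle of the pressing face of the far half of the yellow paddle, marked by a short white bar, 19 mm from the crease; moves with the paddle: about 15.6 mm above the lid when off, 10 mm when fully on.
- blue_rocker: blue rocker switch: a fixed black bezel 75 x 48 mm, its top 8 mm above the lid, round a V-shaped blue paddle 60 mm long (box x) and 34 mm wide. Origin on the lid at the middle of the switch; x points away from the robot, as the box's; the paddle's pivot line runs along y, with the crease of the V 10 mm above the lid.
- blue_rocker_paddle (a joint): angle of the blue paddle, rad: 0 = off (the far half, away from the robot, stands up about 9 mm at its end and the near half lies level), 0.30 = fully on (the far half pressed down level, its face 10 mm above the lid, and the near half standing up). It stays where it is left; about 2 to 3 N pressed straight down in the middle of the far half turns it. Starts at 0 to 0.03.
- blue_rocker_press (a point): middle of the pressing face of the far half of the blue paddle, marked by a short white bar, 19 mm from the crease; moves with the paddle: about 15.6 mm above the lid when off, 10 mm when fully on.
- green_button: push button with a green cap 30 mm across, set in the lid of the control box. Its origin is on its axis, 22 mm below the lid. The cap's top stands 15 mm above the lid when out.
- green_button_top (a point): centre of the top of the green button's cap, 15 mm above the lid (70 mm above the table) when out; moves with the cap.
- green_button_cap (a joint): travel of the green cap straight down, m: 0 = out, 0.004 = fully in. A spring brings it back up when let go; about 5 N pushes it fully in
- red_button: push button with a red cap 22 mm across, set in the lid of the control box. Its origin is on its axis, 22 mm below the lid. The cap's top stands 15 mm above the lid when out.
- red_button_top (a point): centre of the top of the red button's cap, 15 mm above the lid (70 mm above the table) when out; moves with the cap.
- red_button_cap (a joint): travel of the red cap straight down, m: 0 = out, 0.004 = fully in. A spring brings it back up when let go; about 5 N pushes it fully in
- screwdriver: red-handled screwdriver, 221 x 31 x 32 mm, lying along the box's front; loose, not to be disturbed. Origin at the centre of its underside
- pliers: blue-handled pliers, 140 x 51 x 13 mm, lying behind the box; loose, not to be disturbed. Origin at the centre of its underside
- tape_measure: yellow tape measure, 80 x 37 mm, 65 mm high, standing to the right of the box; loose, not to be disturbed. Origin at the centre of its underside
- contactor: black and white contactor, 74 x 45 mm, 81 mm high, standing to the left of the box; loose, not to be disturbed. Origin at the centre of its underside
- eraser: white and green eraser, 52 x 21 x 12 mm, lying on the lid in front of the controls (top about 67 mm above the table); loose, not to be disturbed. Origin at the centre of its underside
- pen: gel pen, 132 x 11 x 12 mm, lying behind the box; loose, not to be disturbed. Origin at the centre of its underside

How it is judged:
By the outcome, as a careful person would: the job done as asked, in the order asked, and still so for the second after the job is handed in, while the arm keeps its last pose, push and grip.
It also fails if it takes over 37 s, if anything falls off the work surface, if the arm or the gripper's body presses on something with over 40 N, if the wrist force passes 120 N, or if a joint passes its speed limit or range.

## Working session

There is one attempt and no reset: what is moved stays moved. The work goes in short steps, Python scripts to look and compute and a tool call to move; the robot and the scene stay as the last step left them, time stands still between calls to the robot, and variables do not carry over. Pictures are saved under pics/ and viewed, at most 10 in all, crops included, and the job is handed in when it is done.

Besides the shell and the picture viewer there is one more tool, called after ">>>" as a command line: name --pt "numbers of a row" for each row, then --argument value for the rest. carry_out: Moves the arm, as the interface text tells. Its arguments: {"type":"object","properties":{"motion":{"type":"array"}},"required":["motion"]}

```bash
mkdir -p pics
python3 - <<'E'
from bench import *
import cv2
for n in ["scene","wrist"]:
    d=get_image(n); cv2.imwrite(f"pics/{n}0.png",d["color"]); print(n,d["position"],d["orientation"],d["mtx"],d["k1"])
s=read_state(); print(s)
E
```

```text
scene [ 104.71870652 -529.42959551  843.42747385] [ 0.87096906 -0.31707671  0.13221748 -0.35127453] [[586.73960235   0.         313.9142551 ]
 [  0.         586.73960235 243.83712798]
 [  0.           0.           1.        ]] 0.03692539637847027
wrist [624.58548942 -78.19430523 372.49711858] [ 1.57371531e-04  9.87923411e-01  1.54937601e-01 -1.28430082e-03] [[330.56403819   0.         318.14307118]
 [  0.         330.56403819 238.98211008]
 [  0.           0.           1.        ]] -0.049132247857620256
{'clock': 0.1, 'joints': array([ 2.58610967e-01,  3.85474698e-01,  6.78737473e-03, -4.16299821e-04,
       -1.19402249e+00, -2.58584796e-01]), 'joint_vel': array([-0.00144248, -0.00126912,  0.00423289,  0.00247411,  0.00121966,
        0.00051412]), 'joint_efforts': array([-2.41840362e-04, -3.93318665e+01,  1.88929778e+01,  4.19793829e+00,
       -2.58899068e-03, -3.31562532e-06]), 'position': array([6.24512010e+02, 2.19904035e-02, 2.44346466e+02]), 'ee_rot': array([-7.07061412e-01,  7.07151473e-01,  6.48265952e-04, -7.29753175e-04]), 'contact_force': array([-0.76873444,  0.45263864,  0.08766141]), 'wrist_torque': array([ 0.05072349,  0.0466153 , -0.00498864]), 'grasp_force': 0.0, 'gripper_width': 85.37927388628898}
```

View pics/scene0.png

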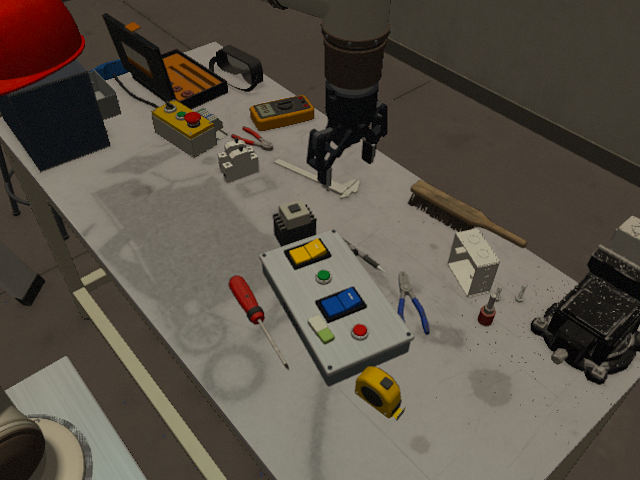

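View pics/wrist0.png

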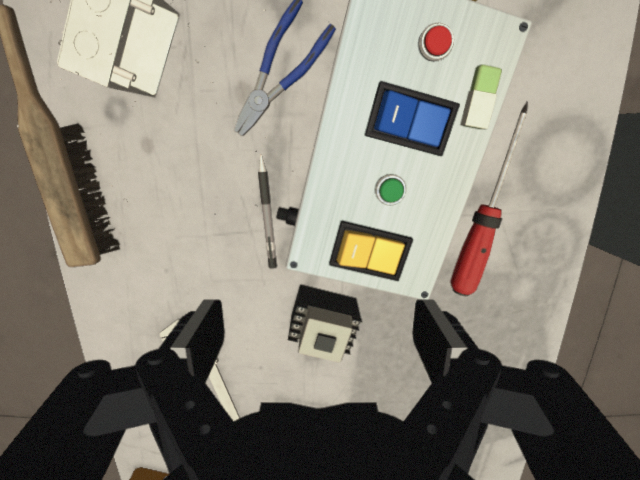

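The wrist picture shows the controls from left to right (top to bottom along the image, which is −y up). Yellow's bar is at (354,251), green's cap at (391,190), blue's bar at (396,113), and red's cap at (438,41). The eraser is at (483,97) on the near side. The scene picture agrees: yellow (307,252), green (323,276), blue (341,304), red (360,331).

```bash
cat > h.py <<'E'
from bench import *
import cv2, numpy as np
from scipy.spatial.transform import Rotation as R
def ray(d,u,v):
    K=d["mtx"]; p=np.array([(u-K[0,2])/K[0,0],(v-K[1,2])/K[1,1]]); q=p.copy()
    for _ in range(20): q=p/(1+d["k1"]*(q@q))
    return R.from_quat(d["orientation"]).apply([q[0],q[1],1])
def at(d,u,v,z):
    r=ray(d,u,v); return np.array(d["position"])+r*(z-d["position"][2])/r[2]
def proj(d,P):
    c=R.from_quat(d["orientation"]).inv().apply(np.array(P)-d["position"]); s=c[:2]/c[2]
    s=s*(1+d["k1"]*(s@s)); return d["mtx"][:2,:2]@s+d["mtx"][:2,2]
def fit(pts):
    # red/green/blue/yellow measured -> box axis
    pass
E
python3 - <<'E'
from h import *
d=get_image("wrist"); s=get_image("scene")
W=dict(green=(391,190,70),red=(438,41,70),ybar=(354,251,70.6),bbar=(396,113,70.6),c1=(527,27,55),c2=(293,265,55),c3=(425,295,55),eraser=(483,97,67))
S=dict(green=(323,275,70),red=(360,330,70))
w={k:at(d,*v) for k,v in W.items()}
for k,v in w.items(): print(k,v.round(1), 'scene px',proj(s,v).round(1))
for k,v in S.items(): print('S',k,at(s,*v).round(1))
a=w['green']-w['red']; print(np.hypot(*a[:2])," expect 130; yaw",np.degrees(np.arctan2(-a[0],a[1])))
print('c2-c3',np.linalg.norm(w['c2']-w['c3']), np.degrees(np.arctan2((w['c2']-w['c3'])[1],(w['c2']-w['c3'])[0])))
print('bars',np.linalg.norm(w['ybar']-w['bbar']))
y=np.arctan2(-a[0],a[1]); X=np.array([np.cos(y),np.sin(y)]);Y=np.array([-X[1],X[0]])
for k in w: print(k,'box rel green',((w[k]-w['green'])[:2]@X).round(1),((w[k]-w['green'])[:2]@Y).round(1))
E
```

```text
green [556.8 -28.3  70. ] scene px [323.2 274.6]
red [ 525.1 -152.3   70. ] scene px [358.6 328.8]
ybar [589.   31.2  70.6] scene px [315.2 246.9]
bbar [556.7 -95.3  70.6] scene px [349.1 297.4]
c1 [ 442.3 -169.5   55. ] scene px [326.7 369.7]
c2 [649.9  52.2  55. ] scene px [332.4 231.8]
c3 [508.9  87.3  55. ] scene px [262. 256.]
eraser [ 480.3 -109.8   67. ] scene px [320.3 327.9]
S green [555.9 -28.8  70. ]
S red [ 525.2 -155.4   70. ]
128.0043788213617  expect 130; yaw -14.32495424644295
c2-c3 145.31019420005958 -13.973915619125641
bars 130.52936450135306
green box rel green 0.0 0.0
red box rel green -0.0 -128.0
ybar box rel green 16.6 65.6
bbar box rel green 16.5 -64.9
c1 box rel green -75.9 -165.2
c2 box rel green 70.3 101.0
c3 box rel green -75.0 100.1
eraser box rel green -54.0 -97.9
```

Both cameras agree to about 2 mm, the 130 mm spacing checks out, and the box yaw is about −14.2°. I'll close the fingers and go above the yellow far half at about (590, 30.5).

>>> carry_out --pt "0 0 0.1 0 0 0 -1" --pt "0 0 0.247 -15 18 30 -1" --pt "0 0 0.247 -30.5 35 80 -1" --pt "0 0 0.247 -30.5 35 125 -1" --pt "0 0 0.247 -30.5 35 125 -1"

```text
clock: 0.82
position: [587.4, 30.0, 116.9]
ee_rot: [-0.615, 0.789, 0.002, -0.004]
contact_force: [-0.4, -0.8, 0.0]
gripper_width: -0.1
grasp_force: 0.0
```

Run:
```python
from h import *
s=read_state(); print(s['clock'],s['position'],R.from_quat(s['ee_rot']).as_matrix().round(3),s['contact_force'],s['gripper_width'])
d=get_image("wrist"); cv2.imwrite("pics/w1.png",d["color"])
print(proj(d,[590.4,30,70.6]),proj(d,[590,30.5,106]),proj(d,[556.5,-28.5,70]))
```

```text
0.825 [587.3717698   30.02450786 116.93698942] [[-0.245 -0.97  -0.008]
 [-0.97   0.245 -0.002]
 [ 0.004  0.008 -1.   ]] [-0.38828218 -0.75260833  0.00277688] -0.11077649519457294
[311.94611308 277.05267651] [312.30632347 308.41637482] [346.97072828 161.62413087]
```

View pics/w1.png

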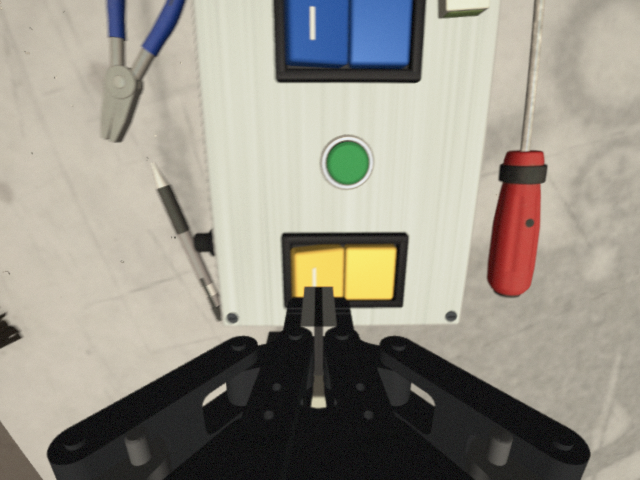

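The bar is at (314,275), green is at (348,162) as predicted, and the fingertips are centred at column 319. That puts them about 2.5 mm too near, so I'll correct while descending to just above the paddle.

>>> carry_out --pt "0 0 0 -0.6 -2.5 12 -1" --pt "0 0 0 -0.6 -2.5 24 -1" --pt "0 0 0 -0.6 -2.5 24 -1" --pt "0 0 0 -0.6 -2.5 24 -1"

```text
clock: 1.38
position: [592.8, 30.4, 96.6]
ee_rot: [-0.615, 0.789, -0.0, 0.0]
contact_force: [-0.5, -0.7, -0.0]
gripper_width: 0.3
grasp_force: 0.0
```

>>> carry_out --pt "0 0 0 0.5 2.0 5 -1" --pt "0 0 0 0.5 2.0 9 -1" --pt "0 0 0 0.5 2.0 12 -1" --pt "0 0 0 0.5 2.0 15 -1" --pt "0 0 0 0.5 2.0 15 -1"

```text
clock: 2.0
position: [590.6, 30.6, 81.2]
ee_rot: [-0.615, 0.789, 0.0, 0.0]
contact_force: [0.9, 0.6, 0.4]
gripper_width: -0.3
grasp_force: 0.3
```

>>> carry_out --pt "0 0 0 0 0 1 -1" --pt "0 0 0 0 0 2 -1" --pt "0 0 0 0 0 2.5 -1" --pt "0 0 0 0 0 2.5 -1" --pt "0 0 0 0 0 2.5 -1"

```text
clock: 2.62
position: [590.7, 30.5, 79.1]
ee_rot: [-0.615, 0.789, -0.0, 0.0]
contact_force: [0.2, 0.4, 3.9]
gripper_width: -0.0
grasp_force: 1.8
```

>>> carry_out --pt "0 0 0 0 0 0.7 -1" --pt "0 0 0 0 0 1.4 -1" --pt "0 0 0 0 0 1.4 -1" --pt "0 0 0 0 0 1.4 -1"

```text
clock: 3.12
position: [590.7, 30.5, 79.0]
ee_rot: [-0.615, 0.789, -0.0, 0.0]
contact_force: [-2.2, -0.6, 10.8]
gripper_width: -0.0
grasp_force: 5.1
```

The force rises against a stop with the tip at 65 mm, which is level, so yellow is fully on. I'll lift, look, and travel 130 mm along the box to blue.

>>> carry_out --pt "0 0 0 0 0 -16 -1" --pt "0 0 0 0 0 -32 -1" --pt "0 0 0 45 0 -32 -1" --pt "0 0 0 90 0 -32 -1" --pt "0 0 0 130 0 -32 -1"

```text
clock: 3.75
position: [558.2, -96.7, 110.1]
ee_rot: [-0.615, 0.789, -0.0, 0.0]
contact_force: [-0.3, 0.1, -0.4]
gripper_width: 0.4
grasp_force: 0.0
```

>>> carry_out --pt "0 0 0 0 0 0 -1" --pt "0 0 0 0 0 0 -1" --pt "0 0 0 0 0 0 -1"

```text
clock: 4.12
position: [559.1, -94.7, 109.6]
ee_rot: [-0.615, 0.788, -0.0, 0.0]
contact_force: [-0.2, 0.2, -0.3]
gripper_width: 0.1
grasp_force: 0.0
```

Run:
```python
from h import *
s=read_state(); print(s['clock'],s['position'],s['contact_force'])
d=get_image("wrist"); e=get_image("scene")["color"][190:390,220:450]
cv2.imwrite("pics/m2.png",np.hstack([cv2.resize(d["color"],(440,330)),cv2.resize(e,(360,330))]))
```

```text
4.125 [559.10916634 -94.66079647 109.61997707] [-0.23136292  0.17636292 -0.28776869]
```

View pics/m2.png

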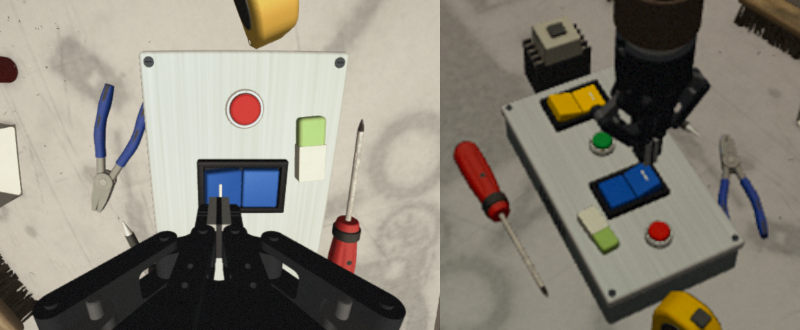

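The fingertips (column 219) line up with blue's bar (column 220). In the scene crop yellow's near half now stands up, and nothing else has moved. Next I press blue.

>>> carry_out --pt "0 0 0 1 0 10 -1" --pt "0 0 0 1 0 18 -1" --pt "0 0 0 1 0 23 -1" --pt "0 0 0 1 0 26 -1" --pt "0 0 0 1 0 28 -1"

```text
clock: 4.85
position: [558.8, -96.6, 81.5]
ee_rot: [-0.615, 0.789, -0.0, 0.0]
contact_force: [0.2, -0.9, 3.1]
gripper_width: -0.5
grasp_force: 0.9
```

>>> carry_out --pt "0 0 0 0 0 1 -1" --pt "0 0 0 0 0 2 -1" --pt "0 0 0 0 0 3 -1" --pt "0 0 0 0 0 4 -1" --pt "0 0 0 0 0 4 -1"

```text
clock: 5.48
position: [558.9, -96.6, 79.0]
ee_rot: [-0.615, 0.789, -0.001, 0.0]
contact_force: [-2.3, 0.3, 8.9]
gripper_width: 0.2
grasp_force: 4.5
```

>>> carry_out --pt "0 0 0 0 0 0 -1" --pt "0 0 0 0 0 0 -1"

```text
clock: 5.72
position: [558.9, -96.6, 79.0]
ee_rot: [-0.615, 0.789, -0.001, 0.0]
contact_force: [-1.9, -0.3, 9.2]
gripper_width: -0.0
grasp_force: 4.5
```

Blue shows the same stop at the same height. I'll lift and move over green.

>>> carry_out --pt "0 0 0 0 0 -16 -1" --pt "0 0 0 0 0 -30 -1" --pt "0 0 0 -33 10 -30 -1" --pt "0 0 0 -65.5 18.5 -30 -1" --pt "0 0 0 -65.5 18.5 -30 -1"

```text
clock: 6.35
position: [556.8, -26.7, 108.2]
ee_rot: [-0.616, 0.788, -0.0, 0.0]
contact_force: [0.2, -0.2, 0.3]
gripper_width: 0.1
grasp_force: 0.0
```

>>> carry_out --pt "0 0 0 0 0 0 -1" --pt "0 0 0 0 0 0 -1" --pt "0 0 0 0 0 0 -1"

```text
clock: 6.72
position: [556.5, -29.2, 107.4]
ee_rot: [-0.614, 0.789, 0.0, -0.0]
contact_force: [-0.5, 0.2, -0.5]
gripper_width: -0.1
grasp_force: 0.0
```

Run:
```python
from h import *
s=read_state(); print(s['clock'],s['position'],s['contact_force'])
d=get_image("wrist"); e=get_image("scene")["color"][190:390,220:450]
cv2.imwrite("pics/m3.png",np.hstack([cv2.resize(d["color"],(440,330)),cv2.resize(e,(360,330))]))
```

```text
6.725 [556.45592809 -29.18327604 107.36995263] [-0.51513586  0.22475652 -0.46523269]
```

View pics/m3.png

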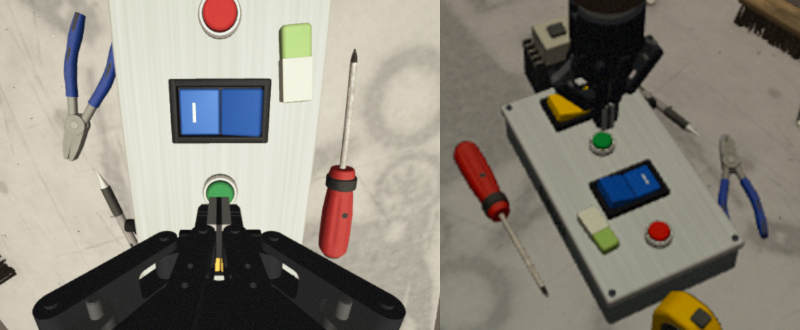

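Blue is on: its far half is now bright and level, and its near half is tilted and dark. The fingertips (column 219) are over green (column 220). Next I press green and hold it.

>>> carry_out --pt "0 0 0 0 0 9 -1" --pt "0 0 0 0 0 16 -1" --pt "0 0 0 0 0 21 -1" --pt "0 0 0 0 0 24 -1" --pt "0 0 0 0 0 26 -1"

```text
clock: 7.45
position: [556.2, -28.6, 81.4]
ee_rot: [-0.615, 0.789, 0.0, -0.0]
contact_force: [-2.3, 0.1, 3.9]
gripper_width: 0.3
grasp_force: 1.8
```

>>> carry_out --pt "0 0 0 0 0 1 -1" --pt "0 0 0 0 0 2 -1" --pt "0 0 0 0 0 3 -1" --pt "0 0 0 0 0 4 -1" --pt "0 0 0 0 0 4 -1"

```text
clock: 8.07
position: [556.3, -28.6, 79.8]
ee_rot: [-0.615, 0.789, -0.0, -0.0]
contact_force: [-6.4, 2.6, 16.0]
gripper_width: 0.1
grasp_force: 8.2
```

>>> carry_out --pt "0 0 0 0 0 0.5 -1" --pt "0 0 0 0 0 1 -1" --pt "0 0 0 0 0 1 -1" --pt "0 0 0 0 0 1 -1"

```text
clock: 8.57
position: [556.3, -28.6, 79.7]
ee_rot: [-0.615, 0.788, -0.0, -0.0]
contact_force: [-9.4, 2.4, 20.6]
gripper_width: 0.1
grasp_force: 10.7
```

Green is bottomed: the tip is at 66 mm, which is 4 mm of travel, with a stiff stop at 20 N. I'll take a last look before handing in.

Run:
```python
from h import *
d=get_image("wrist"); e=get_image("side")["color"]
cv2.imwrite("pics/m4.png",np.hstack([cv2.resize(d["color"],(400,300)),cv2.resize(e,(400,300))]))
s=read_state(); print(s['clock'],s['position'],s['contact_force'])
```

```text
8.675 [556.30649044 -28.571965    79.71403881] [-9.92486615  1.37580741 21.32393279]
```

View pics/m4.png

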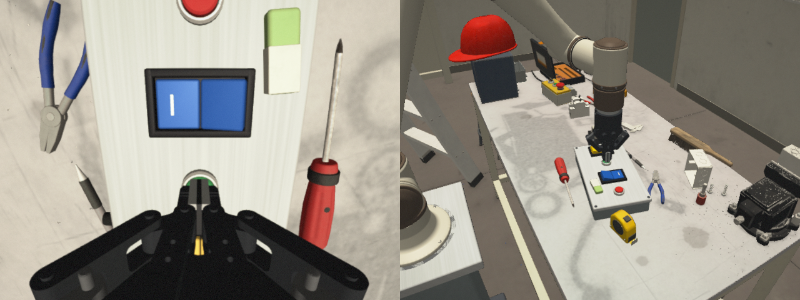

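Blue is still on, the fingertips hold the green cap in at (200,180), red is untouched, and the loose things are in place.

```bash
python3 -c "
from bench import *
print(job_done())"
```

```text
the job is handed in; nothing more can be done
None
```

I pressed the yellow rocker on, then the blue, and handed the job in at about 8.7 s with the green button held fully in at about 21 N; red was never pressed, and nothing loose looked moved in the pictures.

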